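# Find the gauge that fits the tile press

### The arm

A 6-joint arm with a two-finger parallel gripper is mounted at the origin on the work surface. World frame = base frame: x ahead of the robot, y to its left, z up, the work surface at z = 0. Lengths are in m, angles in rad, forces in N, time in s.
With the tool pointing down it reaches from about 0.25 to 0.775 m from the base axis. Payload 4 kg.
Tool frame: the origin (TCP) lies between the finger pads; the fingertips stand 25 mm ahead of it and the grasp point (between the pads) lies 6 mm ahead of it (robot.tip_reach is the distance from the TCP to the fingertips, in m); z points along the fingers, y is the line along which they close (so a half turn about z gives the same grasp; the last joint's range is limited). The gripper opens to 94 mm and grips with 3 to 60 N. Pads are 16 mm wide; open, the fingers measure 119 mm over their backs; the gripper's body (75 mm by 177 mm) begins 78 mm behind the grasp point.
Start: joints at [-1.312, 0.087, 1.371, -0, 1.684, -0.103], TCP at [0.195, -0.514, 0.231] pointing down, gripper open.
Joint ranges: [-3.1, 3.1], [-0.76, 2.03], [0.27, 2.55], [-1.08, 4.22], [0.17, 2.65], [-2.57, 2.57]. Speed limits (rad/s): [2.79, 2.79, 3.14, 3.14, 3.14, 3.14].

### API

Orientations are given as [roll, pitch, yaw] about the fixed x, y, z axes, in that order (R = Rz(yaw) Ry(pitch) Rx(roll)).
In Python, from bench import sensors, snapshot, camera_info, ticket, robot gives the robot as it stands.
- The arm moves only by the tool arm_command, never from a script. Its argument "plan" is a list of rows, each an object with "grip": the closure, from -1 (fully open) to 1 (shut); "slide": the shift along the tool's x, y, z normalised to -1 to 1, where 1 is 500 mm, a list of three; "spin": the turn about the tool's z normalised to -1 to 1, where 1 is 5 degrees. A call has 1 to 10 rows; each row shifts and turns the commanded pose from where the row before left it, along the tool's axes as they then stand; what a row does not reach is not made up. A row lasts 1/8 s, in which the tool goes at most 62.5 mm and 10.7 degrees, less where a joint would pass 70% of its speed; a pose out of reach is approached as far as the arm can. A call with a number of a shift or a turn outside -1 to 1 is refused whole. A call with a gripper value outside its range is refused whole. The fingers move at their own pace and stop on an object; the grip force is fixed at half the most. Time passes only in rows, so rows that do not move let the fingers close. It gives the time, the measured TCP pose, the force, the opening and the grip force at its end, in the units of the state.
- sensors.get_obs(): the state, without advancing time (a new reading comes with each control period).
- snapshot(name): name is "scene" or "top" or "wrist"; returns the picture (400x640x3 uint8, red, green, blue); there is no depth.
- camera_info(name): a dict with "fx", "fy", "cx", "cy" (pixels), "k1" (the pictures are not rectified: a ray, as slopes to the right and down, at radius r is drawn at 1 + k1 r^2 times it, then the intrinsics apply), "position" and "rotation" of the camera in the world. Camera axes: x right, y up, looking along -z (the intrinsics and any distortion apply to the point x, -y, -z); pixel columns grow to the right and rows downward; lengths in m; the calibration is good to about 2 mm. A picture is of the moment at which its call begins: read the wrist's pose just before it. camera_info takes no time and is no camera call; for the wrist camera it gives the pose at the moment of the call.
- ticket.close_job(): hands the job in; it is judged then, once.
The state is a dict: "time": time; "joint_positions": joint angles; "qvel": joint speeds; "joint_torque": joint torques, N m; "tool_pos": TCP position; "ee_rot": TCP orientation; "wrist_force": force on the tool from outside, world axes, zero at the start; "wrist_torque": the same for the moment, N m; "width": finger opening in m; "finger_force": force on a finger pad.
Only numpy, scipy, OpenCV 4.12 (cv2) and the standard library are available. Lean on these libraries where they do the work, as an engineer would, in place of code of your own. Each camera call takes 0.05 s, during which the arm holds its last target. There are 200 camera calls.

### The job

Find out how wide the little test-tile press is set: trial-fit the three wooden thickness gauges in the gap under its cross-beam, and leave the thickest one that will go in hanging there by its tongue, pushed in until its stop bar meets the beam, so that it stays practically level when let go instead of drooping. Leave the other two gauges lying flat on the bench, and do not shift the tub, the mug or the brush.

Things in the scene. Friction and masses are not known exactly. Their poses are not given: they have to be found in the camera images.
- press: hand-size test-tile press fixed to the bench: steel bed, two cheeks 70 mm apart inside with knobs on top (up to z=117), a fixed cross-beam between them (x=-22.5 to 22.5, 70 wide, 30 high). Origin under the beam's middle, 0 to 12 mm below the bench top (varies); +x is the way a gauge slides in, z up. Bed top z=45, x=-32.5 to 67.5, so a 10 mm lip sticks out before the beam.
- mouth (a point): point on the bed top, on the middle line, below the beam's front face: the middle of the gap's lower edge; axes as the press. The gap from bed up to beam is anywhere from 12.8 to 21.2 mm, not told: feel it out. It is 45 mm long and open at the far end.
- home (a point): point on the press, level with the bed top and 36 mm before the beam: where a gauge's origin lies when it is home (stop bar against the beam, tongue end level with the beam's far face). There the grip end overhangs the bed and outweighs the tongue: let go, it droops about 1 degree plus 1 degree per mm of play. Axes as the press.
- gauge_12: beech gauge: flat slab 12 mm thick, 44 wide, from x=-45 to +81; on it a grip block 36 (x) x 28 (y) x 48 high at x=0, and a stop bar across it (x=26 to 36, 14 high); x=36 to 81 is the bare tongue. Origin: slab underside, below the grip's centre; x to the tongue, z up. 0.2-0.33 kg, heaviest at the grip. Starts flat on the bench; the three differ only in thickness.
- gauge_15: beech gauge: flat slab 15 mm thick, 44 wide, from x=-45 to +81; on it a grip block 36 (x) x 28 (y) x 48 high at x=0, and a stop bar across it (x=26 to 36, 14 high); x=36 to 81 is the bare tongue. Origin: slab underside, below the grip's centre; x to the tongue, z up. 0.2-0.33 kg, heaviest at the grip. Starts flat on the bench; the three differ only in thickness.
- gauge_18: beech gauge: flat slab 18 mm thick, 44 wide, from x=-45 to +81; on it a grip block 36 (x) x 28 (y) x 48 high at x=0, and a stop bar across it (x=26 to 36, 14 high); x=36 to 81 is the bare tongue. Origin: slab underside, below the grip's centre; x to the tongue, z up. 0.2-0.33 kg, heaviest at the grip. Starts flat on the bench; the three differ only in thickness.
- tub: bystander: white plastic tub standing open end up, 84 mm across, 95 high; origin under its centre
- mug: bystander: white ceramic mug, 80 mm across, 85 high, handle to its +y; origin under its centre
- brush: bystander: flat brush lying on the bench at the robot's left, handle to its -x; origin on its underside near the middle
Things that resemble listed ones, but are neither listed nor needed, are in the scene too. Leave any green look-alike of the gauge_15 alone.

How it is judged:
At the end, for the whole second after the job is handed in: One gauge hangs released and at rest in the gap: stop bar within 9 mm of the beam, within 30 mm of the middle line, along the slot within 0.3 rad, at bed height, tilted under 0.086 rad (about 4 mm of play droops further). The other two lie flat on the bench at rest (((x of gauge_12 in the frame of press between -0.068 and -0.05 m and y of gauge_12 in the frame of press between -0.03 and 0.03 m and z of gauge_12 in the frame of press between 0.035 and 0.053 m and angle between gauge_12's own z axis and vertical below 0.086 rad and angle between the x axis of gauge_12 and the x axis of press, either way round below 0.3 rad and linear speed of each of gauge_12, gauge_15, gauge_18 below 0.01 m/s and height (world z) of gauge_15 between -0.006 and 0.006 m and angle between each of gauge_15, gauge_18's own z axis and vertical below 0.1 rad and height (world z) of gauge_18 between -0.006 and 0.006 m) or (x of gauge_15 in the frame of press between -0.068 and -0.05 m and y of gauge_15 in the frame of press between -0.03 and 0.03 m and z of gauge_15 in the frame of press between 0.035 and 0.053 m and angle between gauge_15's own z axis and vertical below 0.086 rad and angle between the x axis of gauge_15 and the x axis of press, either way round below 0.3 rad and linear speed of each of gauge_15, gauge_12, gauge_18 below 0.01 m/s and height (world z) of gauge_12 between -0.006 and 0.006 m and angle between each of gauge_12, gauge_18's own z axis and vertical below 0.1 rad and height (world z) of gauge_18 between -0.006 and 0.006 m) or (x of gauge_18 in the frame of press between -0.068 and -0.05 m and y of gauge_18 in the frame of press between -0.03 and 0.03 m and z of gauge_18 in the frame of press between 0.035 and 0.053 m and angle between gauge_18's own z axis and vertical below 0.086 rad and angle between the x axis of gauge_18 and the x axis of press, either way round below 0.3 rad and linear speed of each of gauge_18, gauge_12, gauge_15 below 0.01 m/s and height (world z) of gauge_12 between -0.006 and 0.006 m and angle between each of gauge_12, gauge_15's own z axis and vertical below 0.1 rad and height (world z) of gauge_15 between -0.006 and 0.006 m))); the robot touches nothing.
It fails at once if the tub, the mug or the brush was shifted by more than 30 mm (distance of any of tub, mug, brush from where it was at the start of the episode above 0.03 m).
It also fails if it takes over 70 s, if anything falls off the work surface, if the arm or the gripper's body presses on something with over 40 N, if the wrist force passes 120 N, or if a joint passes its speed limit or range.

## Working session

There is one attempt and no reset: what is moved stays moved. The work goes in short steps, Python scripts to look and compute and a tool call to move; the robot and the scene stay as the last step left them, time stands still between calls to the robot, and variables do not carry over. Pictures are saved under pics/ and viewed, at most 10 in all, crops included, and the job is handed in when it is done.

Besides the shell and the picture viewer there is one more tool, called after ">>>" by a JSON object that holds its "api" and its "payload". arm_command: Moves the arm, as the interface text tells. Scaled input: -1 to 1 covers 500 mm each way for a shift and 5 degrees each way for a turn. Its arguments: {"type":"object","properties":{"plan":{"type":"array","items":{"type":"object","properties":{"grip":{"type":"number"},"slide":{"type":"array","items":{"type":"number"}},"spin":{"type":"number"}}}}},"required":["plan"]}

```bash
mkdir -p pics; ls
cat > h.py <<'E'
import numpy as np,cv2
from bench import sensors, snapshot, camera_info, ticket, robot
def ray(ci,u,v):
    K=np.array([[ci['fx'],0,ci['cx']],[0,ci['fy'],ci['cy']],[0,0,1.]])
    p=cv2.undistortPoints(np.array([[[u,v]]],float),K,np.array([ci['k1'],0,0,0.]))[0,0]
    R=np.array(ci['rotation']);R=R.reshape(3,3)
    return np.array(ci['position']),R@np.array([p[0],-p[1],-1.])
def onz(ci,u,v,z):
    o,d=ray(ci,u,v);return o+d*(z-o[2])/d[2]
def proj(ci,P):
    q=np.array(ci['rotation']).reshape(3,3).T@(np.array(P)-ci['position']);x,y=q[0]/-q[2],-q[1]/-q[2]
    s=1+ci['k1']*(x*x+y*y);return np.array([ci['fx']*x*s+ci['cx'],ci['fy']*y*s+ci['cy']])
def save(n,im): cv2.imwrite(f'pics/{n}.png',im[:,:,::-1])
E
python3 - <<'E'
from h import *
for n in ['top','scene']:
    save(n+'0',snapshot(n)); c=camera_info(n); print(n,c)
print(sensors.get_obs())
E
```

```text
pics
top {'fx': 486.95307293868274, 'fy': 486.95307293868274, 'cx': 325.57553766051257, 'cy': 204.81041217947893, 'k1': -0.08367332078398403, 'position': array([ 0.25561242, -0.01279093,  1.44784265]), 'rotation': array([ 0.20789804, -0.00171674, -1.52236131])}
scene {'fx': 400.34489706951945, 'fy': 400.34489706951945, 'cx': 320.51353812639115, 'cy': 201.32324734513847, 'k1': 0.031382678912665246, 'position': array([ 0.84886484, -0.60002694,  1.11106039]), 'rotation': array([0.56895894, 0.01010283, 0.48718206])}
{'time': 0.1, 'joint_positions': array([-1.31210585e+00,  8.78639591e-02,  1.37209463e+00,  2.91440495e-05,
        1.68359151e+00, -1.03122024e-01]), 'qvel': array([ 0.00113906,  0.00028076, -0.0022376 , -0.00076319, -0.0026417 ,
       -0.0002828 ]), 'joint_torque': array([ 1.83276730e-03, -3.41252875e+01, -3.03300583e+01,  7.19882967e-02,
        3.05083115e-02, -1.05864146e-04]), 'tool_pos': array([ 0.19456298, -0.51396405,  0.22943484]), 'ee_rot': array([-3.13964859e+00, -2.30309699e-04,  3.61815529e-01]), 'wrist_force': array([-1.07099481,  0.44965222,  1.07922806]), 'wrist_torque': array([ 0.01593353, -0.02183549, -0.03902372]), 'finger_force': 0.0, 'width': 0.09390351776671887}
```

```bash
sed -i "s/R=np.array(ci\['rotation'\]);R=R.reshape(3,3)/R=rot(ci)/; s/np.array(ci\['rotation'\]).reshape(3,3).T/rot(ci).T/; 2a from scipy.spatial.transform import Rotation as Ro\nrot=lambda ci:Ro.from_euler('xyz',ci['rotation']).as_matrix()" h.py; cat h.py | head -12
```

```text
import numpy as np,cv2
from bench import sensors, snapshot, camera_info, ticket, robot
from scipy.spatial.transform import Rotation as Ro
rot=lambda ci:Ro.from_euler('xyz',ci['rotation']).as_matrix()
def ray(ci,u,v):
    K=np.array([[ci['fx'],0,ci['cx']],[0,ci['fy'],ci['cy']],[0,0,1.]])
    p=cv2.undistortPoints(np.array([[[u,v]]],float),K,np.array([ci['k1'],0,0,0.]))[0,0]
    R=rot(ci)
    return np.array(ci['position']),R@np.array([p[0],-p[1],-1.])
def onz(ci,u,v,z):
    o,d=ray(ci,u,v);return o+d*(z-o[2])/d[2]
def proj(ci,P):
```

View pics/top0.png

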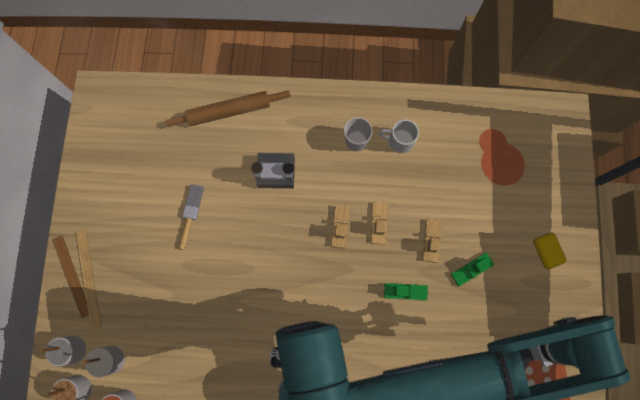

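View pics/scene0.png

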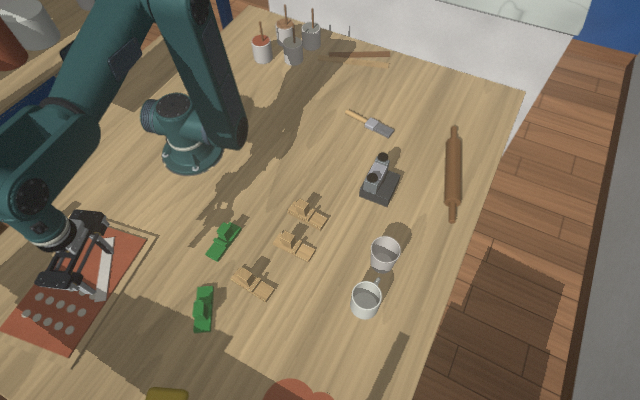

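Run:
```python
from h import *
a=cv2.imread('pics/top0.png');b=cv2.imread('pics/scene0.png')
A=cv2.resize(a[145:265,245:455],None,fx=3.8,fy=3.8,interpolation=3)
save('crop1',A[:,:,::-1])
B=cv2.resize(b[140:310,225:415],None,fx=3.5,fy=3.5,interpolation=3)
save('crop2',B[:,:,::-1])
c=camera_info('top')
for u,v in [(275,170),(341,226),(379,222),(431,240),(404,136),(358,133)]: print(u,v,onz(c,u,v,0.03).round(3))
```

```text
275 170 [0.654 0.157 0.03 ]
341 226 [ 0.493 -0.049  0.03 ]
379 222 [ 0.51  -0.161  0.03 ]
431 240 [ 0.464 -0.316  0.03 ]
404 136 [ 0.783 -0.232  0.03 ]
358 133 [ 0.785 -0.09   0.03 ]
```

View pics/crop1.png

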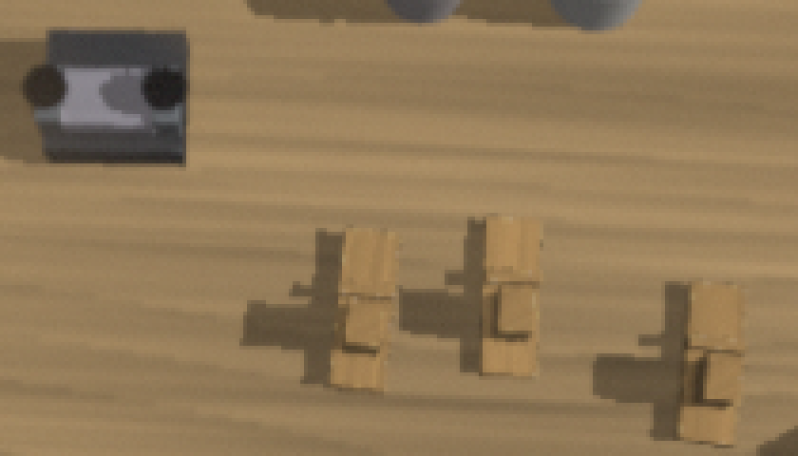

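View pics/crop2.png

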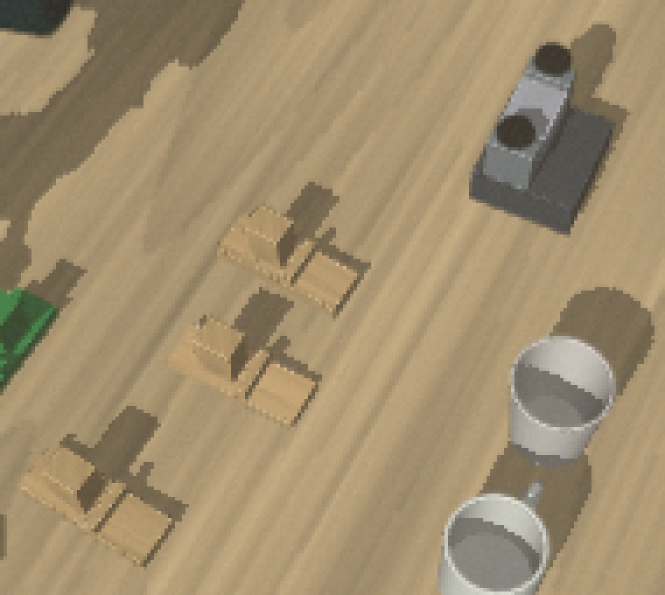

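The three beech gauges are at (341,226), (379,222) and (431,240), with tongues pointing away from the robot. The green look-alikes at (405,292) and (472,269) are excluded by colour. The press is at (275,170), with its lip towards the robot. The tub is at (358,133) and the mug, which has the handle, is at (404,136). I'll look from close by to tell the thicknesses apart.

>>> {"api": "arm_command", "payload": {"plan": [{"grip": -1,"slide": [0,0,-0.03],"spin": 1},{"grip": -1,"slide": [0,0,-0.03],"spin": 1},{"grip": -1,"slide": [0,0,-0.03],"spin": 1},{"grip": -1,"slide": [0,0,-0.03],"spin": 1},{"grip": -1,"slide": [0,0,-0.03],"spin": 0.14},{"grip": -1,"slide": [0.06,-0.1,0],"spin": 0},{"grip": -1,"slide": [0.06,-0.1,0],"spin": 0},{"grip": -1,"slide": [0.06,-0.1,0],"spin": 0},{"grip": -1,"slide": [0.06,-0.1,0],"spin": 0},{"grip": -1,"slide": [0.06,-0.1,0],"spin": 0}]}}

```text
time: 1.35
tool_pos: [0.3451, -0.2626, 0.3056]
ee_rot: [3.141, -0.0, 0.001]
wrist_force: [0.6, -0.5, 0.5]
width: 0.0941
finger_force: 0.0
```

Run:
```python
from h import *
o=sensors.get_obs();c=camera_info('wrist');save('w1',snapshot('wrist'));print(o['tool_pos'],o['ee_rot'],o['wrist_force'],c)
for P in [(0.493,-0.049,.03),(0.51,-.161,.03),(.464,-.316,.03),(.6,.157,.05)]: print(proj(c,P))
```

```text
[ 0.3451008  -0.26258167  0.30558094] [ 3.14147441e+00 -3.17908191e-04  1.30836040e-03] [ 0.61577015 -0.49960952  0.48000672] {'fx': 288.29778529662417, 'fy': 288.29778529662417, 'cx': 311.69842701217317, 'cy': 194.32818693010142, 'k1': -0.016073134849305167, 'position': array([ 0.41627411, -0.26209702,  0.45953084]), 'rotation': array([-2.43917493e-01,  5.24713035e-04, -1.56977996e+00])}
[158.89365432  66.20226295]
[238.36387964  52.57421611]
[350.14182898  87.89844784]
[-18.99100597 -24.96873861]
```

View pics/w1.png

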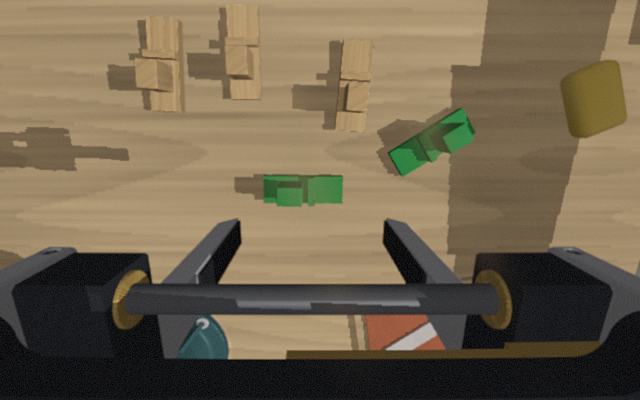

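The wrist view shows the same three beech gauges, with grip tops near (154,76), (239,58) and (356,97). Each tongue points up in the picture. I'll rank the thicknesses by touching the block tops with closed fingertips: 60, 63 or 66 mm.

Run:
```python
from h import *
import json
c=dict(fx=288.2978,fy=288.2978,cx=311.698,cy=194.328,k1=-0.016073,position=np.array([0.41627411,-0.26209702,0.45953084]),rotation=np.array([-0.243917493,0.000524713,-1.56977996]))
for u,v in [(154,76),(239,58),(356,97)]: print('block',onz(c,u,v,.063))
for u,v in [(147,17),(180,17),(228,5),(258,5),(342,40),(374,40)]: print('tongue end',onz(c,u,v,.015))
for u,v in [(153,111),(184,111),(231,100),(260,99),(336,131),(364,131)]: print('tail',onz(c,u,v,.015))
t=camera_info('top');s=camera_info('scene')
# knobs in scene crop2 (scale3.5, origin 225,140) & top crop1 (3.8, 245,145)
for n,(a,b),(e,f) in [('kL',(45,86),(552,58)),('kR',(164,88),(517,130))]:
    o1,d1=ray(t,245+a/3.8,145+b/3.8);o2,d2=ray(s,225+e/3.5,140+f/3.5)
    k=np.linalg.lstsq(np.c_[d1,-d2],o2-o1,rcond=None)[0];p=o1+d1*k[0];q=o2+d2*k[1];print(n,p,q)
for u,v in [(48,32),(188,32),(186,152),(48,152)]: print('bed',onz(t,245+u/3.8,145+v/3.8,.04))
```

```text
block [ 0.47530338 -0.05755742  0.063     ]
block [ 0.49640559 -0.16921923  0.063     ]
block [ 0.44905409 -0.31989594  0.063     ]
tongue end [ 0.5598186  -0.03239558  0.015     ]
tongue end [ 0.55941843 -0.0786712   0.015     ]
tongue end [ 0.57395057 -0.1465442   0.015     ]
tongue end [ 0.57379367 -0.18787731  0.015     ]
tongue end [ 0.52962606 -0.30441626  0.015     ]
tongue end [ 0.52978201 -0.34951556  0.015     ]
tail [ 0.43344477 -0.02514954  0.015     ]
tail [ 0.4332806  -0.07170951  0.015     ]
tail [ 0.44874737 -0.14291431  0.015     ]
tail [ 0.45009643 -0.18576235  0.015     ]
tail [ 0.40408268 -0.29851866  0.015     ]
tail [ 0.40416514 -0.34076418  0.015     ]
kL [0.63612046 0.1999057  0.111471  ] [0.63712762 0.20068457 0.11188174]
kR [0.63911521 0.11044051 0.11041874] [0.64169469 0.11249374 0.11134758]
bed [0.70123126 0.21245078 0.04      ]
bed [0.70649098 0.10085818 0.04      ]
bed [0.60805381 0.09628244 0.04      ]
bed [0.60283103 0.20466675 0.04      ]
```

>>> {"api": "arm_command", "payload": {"plan": [{"grip": 1,"slide": [0.052,0.0292,0.08],"spin": 0},{"grip": 1,"slide": [0.052,0.0292,0.08],"spin": 0},{"grip": 1,"slide": [0.052,0.0292,0.08],"spin": 0},{"grip": 1,"slide": [0.052,0.0292,0.08],"spin": 0},{"grip": 1,"slide": [0,0,0.05],"spin": 0},{"grip": 1,"slide": [0,0,0.04],"spin": 0},{"grip": 1,"slide": [0,0,0.01],"spin": 0},{"grip": 1,"slide": [0,0,0],"spin": 0}]}}

```text
time: 2.4
tool_pos: [0.4486, -0.3229, 0.0957]
ee_rot: [3.142, 0.0, 0.001]
wrist_force: [0.2, -0.5, 0.0]
width: 0.0176
finger_force: 0.0
```

>>> {"api": "arm_command", "payload": {"plan": [{"grip": 1,"slide": [0,0,0.003],"spin": 0},{"grip": 1,"slide": [0,0,0.003],"spin": 0},{"grip": 1,"slide": [0,0,0.003],"spin": 0},{"grip": 1,"slide": [0,0,0.003],"spin": 0},{"grip": 1,"slide": [0,0,0],"spin": 0}]}}

```text
time: 3.02
tool_pos: [0.4485, -0.3226, 0.0893]
ee_rot: [-3.141, 0.0, 0.001]
wrist_force: [0.3, 0.1, 0.7]
width: 0.0004
finger_force: 0.0
```

>>> {"api": "arm_command", "payload": {"plan": [{"grip": 1,"slide": [0,0,0.002],"spin": 0},{"grip": 1,"slide": [0,0,0.002],"spin": 0},{"grip": 1,"slide": [0,0,0.002],"spin": 0},{"grip": 1,"slide": [0,0,0],"spin": 0}]}}

```text
time: 3.52
tool_pos: [0.4487, -0.3228, 0.0883]
ee_rot: [3.141, -0.001, 0.001]
wrist_force: [-2.3, 1.8, 6.3]
width: 0.0007
finger_force: 3.7
```

>>> {"api": "arm_command", "payload": {"plan": [{"grip": 1,"slide": [0,0,-0.028],"spin": 0},{"grip": 1,"slide": [0.031,-0.103,0],"spin": 0},{"grip": 1,"slide": [0.031,-0.103,0],"spin": 0},{"grip": 1,"slide": [0.031,-0.103,0],"spin": 0},{"grip": 1,"slide": [0,0,0.004],"spin": 0},{"grip": 1,"slide": [0,0,0.008],"spin": 0},{"grip": 1,"slide": [0,0,0.004],"spin": 0},{"grip": 1,"slide": [0,0,0.003],"spin": 0},{"grip": 1,"slide": [0,0,0.003],"spin": 0},{"grip": 1,"slide": [0,0,0],"spin": 0}]}}

```text
time: 4.78
tool_pos: [0.4948, -0.1685, 0.0893]
ee_rot: [-3.142, 0.0, -0.0]
wrist_force: [0.1, -0.2, -0.8]
width: 0.0005
finger_force: 0.0
```

>>> {"api": "arm_command", "payload": {"plan": [{"grip": 1,"slide": [0,0,-0.028],"spin": 0},{"grip": 1,"slide": [-0.018,-0.1146,0],"spin": 0},{"grip": 1,"slide": [-0.018,-0.1146,0],"spin": 0},{"grip": 1,"slide": [0,0,0.008],"spin": 0},{"grip": 1,"slide": [0,0,0.008],"spin": 0},{"grip": 1,"slide": [0,0,0.004],"spin": 0},{"grip": 1,"slide": [0,0,0.004],"spin": 0},{"grip": 1,"slide": [0,0,0.004],"spin": 0},{"grip": 1,"slide": [0,0,0],"spin": 0}]}}

```text
time: 5.9
tool_pos: [0.4772, -0.0547, 0.0912]
ee_rot: [3.141, -0.0, -0.001]
wrist_force: [-3.8, -0.4, 8.2]
width: 0.0003
finger_force: 4.1
```

>>> {"api": "arm_command", "payload": {"plan": [{"grip": 1,"slide": [0,0,-0.12],"spin": 0},{"grip": 1,"slide": [0.0115,-0.105,-0.035],"spin": 0},{"grip": 1,"slide": [0.0115,-0.105,-0.035],"spin": 0},{"grip": 1,"slide": [0.0115,-0.105,-0.035],"spin": 0},{"grip": 1,"slide": [0.0115,-0.105,-0.035],"spin": 0},{"grip": 1,"slide": [0,0,0],"spin": 0}]}}

```text
time: 6.65
tool_pos: [0.5008, 0.1591, 0.2209]
ee_rot: [-3.14, -0.003, 0.005]
wrist_force: [0.2, 0.4, -0.2]
width: 0.0003
finger_force: 0.0
```

Run:
```python
from h import *
o=sensors.get_obs();c=camera_info('wrist');im=snapshot('wrist');save('w2',im);print(o['tool_pos'],c)
np.save('w2c.npy',c,allow_pickle=True)
p=proj(c,(.64,.155,.06)).astype(int);print(p)
x0,y0=p[0]-100,max(0,p[1]-75);print(x0,y0)
save('crop3',cv2.resize(im[y0:y0+150,x0:x0+200],None,fx=4,fy=4,interpolation=2))
```

```text
[0.50080547 0.15906539 0.22090544] {'fx': 288.29778529662417, 'fy': 288.29778529662417, 'cx': 311.69842701217317, 'cy': 194.32818693010142, 'k1': -0.016073134849305167, 'position': array([0.57157522, 0.15960117, 0.37503143]), 'rotation': array([-0.24132101,  0.00183692, -1.56626487])}
[317  53]
217 0
```

View pics/crop3.png

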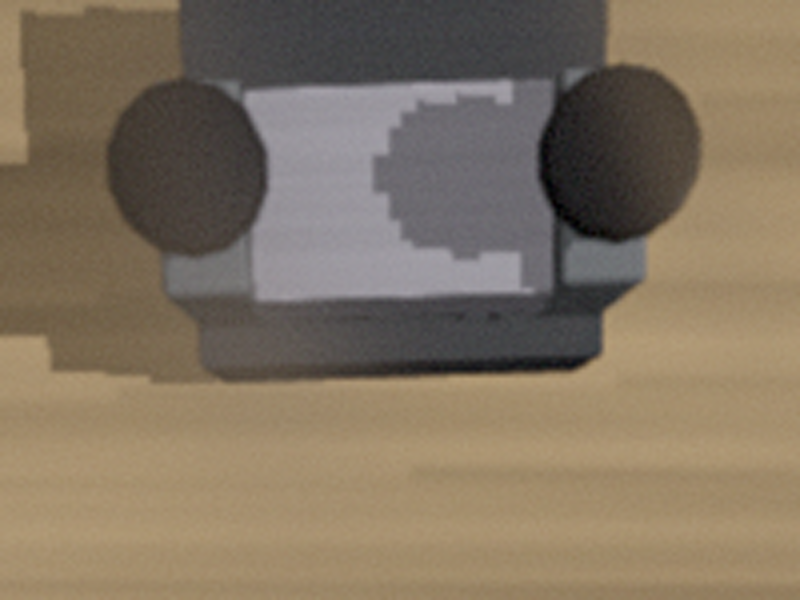

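Close view in crop pixels: the beam's front top edge runs (255,300) to (548,293), the knobs are at (187,165) and (622,152), and the bed's front edge is at rows 352 to 345.

Run:
```python
from h import *
c=np.load('w2c.npy',allow_pickle=True).item()
P=lambda u,v,z:onz(c,217+u/4,v/4,z)
for z in (.08,.086,.092):
    a,b=P(255,300,z),P(548,293,z);print('beamfront',z,a[:2],b[:2],np.linalg.norm(a-b),np.arctan2((b-a)[0],-(b-a)[1]))
    a,b=P(246,90,z),P(552,80,z);print('beamback',a[:2],b[:2])
a,b=P(187,167,.111),P(622,152,.111);print('knobs',a,b)
for z in (.035,.039,.043):
    a,b=P(200,353,z),P(602,345,z);print('bedfront',z,a[:2],b[:2],np.linalg.norm(a-b))
```

```text
beamfront 0.08 [0.61668875 0.19003405] [0.61857932 0.11984319] 0.0702163112800322 0.026928176316400793
beamback [0.66232873 0.19123292] [0.66472421 0.12063135]
beamfront 0.086 [0.61577129 0.18941514] [0.61762341 0.12065174] 0.06878833507280796 0.02692817631639917
beamback [0.6604831  0.19058963] [0.66282985 0.12142387]
beamfront 0.092 [0.61485382 0.18879623] [0.61666749 0.12146029] 0.06736035886558372 0.026928176316399127
beamback [0.65863746 0.18994634] [0.6609355  0.12221639]
knobs [0.63812917 0.20058853 0.111     ] [0.64141268 0.10957966 0.111     ]
bedfront 0.035 [0.60963011 0.21031445] [0.61225337 0.09821274] 0.11213239235948526
bedfront 0.039 [0.60918245 0.20971787] [0.61177485 0.09893489] 0.11081330969532695
bedfront 0.043 [0.60873478 0.2091213 ] [0.61129633 0.09965704] 0.10949422703116861
```

>>> {"api": "arm_command", "payload": {"plan": [{"grip": 1,"slide": [0.122,0.002,0],"spin": 0},{"grip": 1,"slide": [0.122,0.002,0],"spin": 0},{"grip": 1,"slide": [0.122,0.002,0],"spin": 0},{"grip": 1,"slide": [0,0,0.1],"spin": 0},{"grip": 1,"slide": [0,0,0.1],"spin": 0},{"grip": 1,"slide": [0,0,0.08],"spin": 0},{"grip": 1,"slide": [0,0,0.012],"spin": 0},{"grip": 1,"slide": [0,0,0.008],"spin": 0},{"grip": 1,"slide": [0,0,0.006],"spin": 0},{"grip": 1,"slide": [0,0,0],"spin": 0}]}}

```text
time: 7.95
tool_pos: [0.6826, 0.1512, 0.0697]
ee_rot: [3.139, -0.0, -0.001]
wrist_force: [-5.4, -2.7, 8.4]
width: 0.0003
finger_force: 4.2
```

>>> {"api": "arm_command", "payload": {"plan": [{"grip": 1,"slide": [0,0,-0.12],"spin": 0},{"grip": 1,"slide": [0,0,-0.12],"spin": 0},{"grip": -1,"slide": [-0.08,0.08,0],"spin": 0.64},{"grip": -1,"slide": [-0.08,0.08,0],"spin": 0},{"grip": -1,"slide": [-0.08,0.08,0],"spin": 0},{"grip": -1,"slide": [-0.08,0.08,0],"spin": 0},{"grip": -1,"slide": [-0.08,0.08,0],"spin": 0},{"grip": -1,"slide": [0,0,0.1],"spin": 0},{"grip": -1,"slide": [0,0,0],"spin": 0}]}}

```text
time: 9.07
tool_pos: [0.471, -0.0378, 0.1335]
ee_rot: [-3.141, 0.007, -0.057]
wrist_force: [0.0, -0.3, 0.1]
width: 0.0667
finger_force: 0.0
```

>>> {"api": "arm_command", "payload": {"plan": [{"grip": -1,"slide": [0.0166,0.0276,0],"spin": 0},{"grip": -1,"slide": [0,0,0.05],"spin": 0},{"grip": -1,"slide": [0,0,0.08],"spin": 0},{"grip": -1,"slide": [0,0,0.039],"spin": 0},{"grip": -1,"slide": [0,0,0],"spin": 0},{"grip": 1,"slide": [0,0,0],"spin": 0},{"grip": 1,"slide": [0,0,0],"spin": 0},{"grip": 1,"slide": [0,0,0],"spin": 0},{"grip": 1,"slide": [0,0,0],"spin": 0},{"grip": 1,"slide": [0,0,0],"spin": 0}]}}

```text
time: 10.32
tool_pos: [0.4818, -0.0516, 0.0521]
ee_rot: [3.141, -0.0, -0.055]
wrist_force: [-0.0, 1.2, -0.8]
width: 0.0474
finger_force: 0.0
```

>>> {"api": "arm_command", "payload": {"plan": [{"grip": 1,"slide": [0,0,0],"spin": 0},{"grip": 1,"slide": [0,0,0],"spin": 0},{"grip": 1,"slide": [0,0,0],"spin": 0},{"grip": 1,"slide": [0,0,0],"spin": 0}]}}

```text
time: 10.82
tool_pos: [0.4817, -0.0513, 0.0519]
ee_rot: [-3.141, 0.0, -0.055]
wrist_force: [-0.3, 1.9, 0.5]
width: 0.0279
finger_force: 30.0
```

>>> {"api": "arm_command", "payload": {"plan": [{"grip": 1,"slide": [0,0,-0.1],"spin": 0},{"grip": 1,"slide": [0,0,-0.1],"spin": -0.97},{"grip": 1,"slide": [0.0222,-0.1012,0],"spin": 0},{"grip": 1,"slide": [0.0222,-0.1012,0],"spin": 0},{"grip": 1,"slide": [0.0222,-0.1012,0],"spin": 0},{"grip": 1,"slide": [0.0222,-0.1012,0],"spin": 0},{"grip": 1,"slide": [0,0,0.05],"spin": 0},{"grip": 1,"slide": [0,0,0.045],"spin": 0},{"grip": 1,"slide": [0,0,0],"spin": 0}]}}

```text
time: 11.95
tool_pos: [0.5179, 0.1514, 0.101]
ee_rot: [3.14, 0.007, 0.03]
wrist_force: [-0.2, 0.1, -2.8]
width: 0.0275
finger_force: 30.0
```

Run:
```python
from h import *
o=sensors.get_obs();c=camera_info('wrist');im=snapshot('wrist');save('w3',im);print(o['tool_pos'],o['ee_rot'],o['wrist_force'])
np.save('w3c.npy',c,allow_pickle=True)
p=proj(c,(.6,.153,.06)).astype(int);print(p)
x0,y0=p[0]-100,max(0,p[1]-75);print(x0,y0)
save('crop4',cv2.resize(im[y0:y0+150,x0:x0+200],None,fx=4,fy=4,interpolation=2))
```

```text
[0.51788509 0.15139583 0.10095488] [3.13960577 0.00728091 0.02961566] [-0.21731793  0.12926805 -2.7742935 ]
[313 104]
213 29
```

View pics/crop4.png

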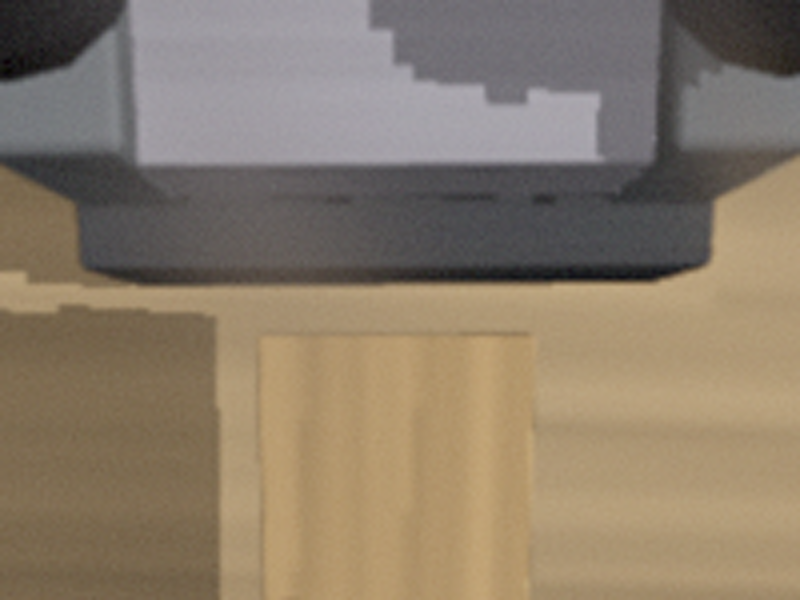

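The held tongue ends at crop row 333, columns 260–532. It is centred on the beam (columns 137–658) and parallel to it.

Run:
```python
from h import *
c=np.load('w3c.npy',allow_pickle=True).item()
P=lambda u,v,z:onz(c,213+u/4,29+v/4,z).round(4)
print('tongue',P(260,334,.067),P(532,333,.067))
for z in (.088,.0925,.096): a,b=P(137,164,z),P(658,162,z);print('beam',z,a,b,np.linalg.norm(a-b))
print('bedfront',P(80,252,.0447),P(712,258,.0447))
```

```text
tongue [0.5943 0.1752 0.067 ] [0.5957 0.1326 0.067 ]
beam 0.088 [0.6155 0.1894 0.088 ] [0.6178 0.1193 0.088 ] 0.07013772166245494
beam 0.0925 [0.6148 0.1884 0.0925] [0.6171 0.1203 0.0925] 0.06813882887164999
beam 0.096 [0.6143 0.1877 0.096 ] [0.6165 0.121  0.096 ] 0.06673627199656872
bedfront [0.6076 0.2087 0.0447] [0.6098 0.0996 0.0447]
```

>>> {"api": "arm_command", "payload": {"plan": [{"grip": 1,"slide": [0.024,0,0],"spin": 0},{"grip": 1,"slide": [0.006,0,0],"spin": 0},{"grip": 1,"slide": [0,0,0.005],"spin": 0},{"grip": 1,"slide": [0,0,0.003],"spin": 0},{"grip": 1,"slide": [0,0,0.002],"spin": 0},{"grip": 1,"slide": [0,0,0],"spin": 0}]}}

```text
time: 12.75
tool_pos: [0.535, 0.1524, 0.0993]
ee_rot: [3.141, 0.0, 0.029]
wrist_force: [0.7, 0.7, -3.2]
width: 0.0278
finger_force: 30.0
```

>>> {"api": "arm_command", "payload": {"plan": [{"grip": 1,"slide": [0,0,0.003],"spin": 0},{"grip": 1,"slide": [0,0,0.002],"spin": 0},{"grip": 1,"slide": [0,0,0.002],"spin": 0},{"grip": 1,"slide": [0,0,0],"spin": 0}]}}

```text
time: 13.25
tool_pos: [0.5353, 0.1525, 0.0963]
ee_rot: [-3.142, -0.0, 0.029]
wrist_force: [-0.2, -0.9, -0.9]
width: 0.0279
finger_force: 30.0
```

>>> {"api": "arm_command", "payload": {"plan": [{"grip": 1,"slide": [0.006,0,0],"spin": 0},{"grip": 1,"slide": [0.006,0,0],"spin": 0},{"grip": 1,"slide": [0.006,0,0],"spin": 0},{"grip": 1,"slide": [0.006,0,0],"spin": 0},{"grip": 1,"slide": [0,0,0],"spin": 0}]}}

```text
time: 13.88
tool_pos: [0.5411, 0.1526, 0.0963]
ee_rot: [3.141, 0.015, 0.03]
wrist_force: [-18.5, -2.5, 11.4]
width: 0.0278
finger_force: 30.0
```

The 18 mm gauge lies on the bed and stops dead at the beam face, with 18 N at zero insertion, so 18 does not fit. I'll put it back and try the 15.

>>> {"api": "arm_command", "payload": {"plan": [{"grip": 1,"slide": [-0.12,0,0],"spin": 0},{"grip": 1,"slide": [-0.0064,0.1025,0],"spin": 0},{"grip": 1,"slide": [-0.0064,0.1025,0],"spin": 0},{"grip": 1,"slide": [-0.0064,0.1025,0],"spin": 0},{"grip": 1,"slide": [-0.0064,0.1025,0],"spin": 0},{"grip": 1,"slide": [0,0,0.05],"spin": 0},{"grip": 1,"slide": [0,0,0.026],"spin": 0},{"grip": 1,"slide": [0,0,0.006],"spin": 0},{"grip": 1,"slide": [0,0,0],"spin": 0}]}}

```text
time: 15.0
tool_pos: [0.4807, -0.0536, 0.0551]
ee_rot: [3.141, -0.0, 0.031]
wrist_force: [-0.2, -0.1, -3.3]
width: 0.0279
finger_force: 30.0
```

>>> {"api": "arm_command", "payload": {"plan": [{"grip": 1,"slide": [0,0,0.004],"spin": 0},{"grip": 1,"slide": [0,0,0.003],"spin": 0},{"grip": 1,"slide": [0,0,0],"spin": 0},{"grip": -1,"slide": [0,0,0],"spin": 0},{"grip": -1,"slide": [0,0,0],"spin": 0},{"grip": -1,"slide": [0,0,0],"spin": 0},{"grip": -1,"slide": [0,0,-0.02],"spin": 0},{"grip": -1,"slide": [0,0,-0.11],"spin": 0},{"grip": -1,"slide": [0,0,-0.05],"spin": 0}]}}

```text
time: 16.12
tool_pos: [0.482, -0.0546, 0.1454]
ee_rot: [3.14, -0.005, 0.029]
wrist_force: [-0.0, -0.5, 0.9]
width: 0.0845
finger_force: 0.0
```

>>> {"api": "arm_command", "payload": {"plan": [{"grip": -1,"slide": [0,0,0],"spin": 1},{"grip": -1,"slide": [-0.0065,0.1085,0],"spin": 0},{"grip": -1,"slide": [-0.0065,0.1085,0],"spin": 0},{"grip": -1,"slide": [-0.0065,0.1085,0],"spin": 0},{"grip": -1,"slide": [-0.0065,0.1085,0],"spin": 0},{"grip": -1,"slide": [-0.0065,0.1085,0],"spin": 0},{"grip": -1,"slide": [0,0,0],"spin": 0}]}}

```text
time: 17.0
tool_pos: [0.4477, -0.3276, 0.1419]
ee_rot: [3.14, -0.0, -0.063]
wrist_force: [-0.2, 0.6, -0.1]
width: 0.0937
finger_force: 0.0
```

>>> {"api": "arm_command", "payload": {"plan": [{"grip": -1,"slide": [0.004,-0.008,0.1],"spin": 0},{"grip": -1,"slide": [0,0,0.065],"spin": 0},{"grip": 0.2,"slide": [0,0,0.017],"spin": 0},{"grip": 1,"slide": [0,0,0],"spin": 0},{"grip": 1,"slide": [0,0,0],"spin": 0},{"grip": 1,"slide": [0,0,0],"spin": 0},{"grip": 1,"slide": [0,0,0],"spin": 0},{"grip": 1,"slide": [0,0,0],"spin": 0},{"grip": 1,"slide": [0,0,0],"spin": 0},{"grip": 1,"slide": [0,0,0],"spin": 0}]}}

```text
time: 18.25
tool_pos: [0.4508, -0.3206, 0.0507]
ee_rot: [3.141, -0.0, -0.058]
wrist_force: [-0.5, -0.5, 0.9]
width: 0.0278
finger_force: 29.8
```

>>> {"api": "arm_command", "payload": {"plan": [{"grip": 1,"slide": [0,0,-0.1],"spin": 0},{"grip": 1,"slide": [0,0,-0.1],"spin": -1},{"grip": 1,"slide": [0.0196,-0.1177,0],"spin": 0},{"grip": 1,"slide": [0.0196,-0.1177,0],"spin": 0},{"grip": 1,"slide": [0.0196,-0.1177,0],"spin": 0},{"grip": 1,"slide": [0.0196,-0.1177,0],"spin": 0},{"grip": 1,"slide": [0.0196,-0.1177,0],"spin": 0},{"grip": 1,"slide": [0.0196,-0.1177,0],"spin": 0},{"grip": 1,"slide": [0.0196,-0.1177,0],"spin": 0},{"grip": 1,"slide": [0.0196,-0.1177,0],"spin": 0}]}}

```text
time: 19.5
tool_pos: [0.5147, 0.1546, 0.1497]
ee_rot: [3.141, 0.001, 0.029]
wrist_force: [0.7, -0.1, -2.5]
width: 0.028
finger_force: 29.8
```

>>> {"api": "arm_command", "payload": {"plan": [{"grip": 1,"slide": [0,0,0.06],"spin": 0},{"grip": 1,"slide": [0,0,0.036],"spin": 0},{"grip": 1,"slide": [0,0,0],"spin": 0}]}}

```text
time: 19.88
tool_pos: [0.5134, 0.1518, 0.0998]
ee_rot: [3.141, 0.006, 0.028]
wrist_force: [-0.1, 0.3, -2.4]
width: 0.0277
finger_force: 29.8
```

>>> {"api": "arm_command", "payload": {"plan": [{"grip": 1,"slide": [0.026,0,0],"spin": 0},{"grip": 1,"slide": [0.009,0,0],"spin": 0},{"grip": 1,"slide": [0,0,0.006],"spin": 0},{"grip": 1,"slide": [0,0,0.004],"spin": 0},{"grip": 1,"slide": [0,0,0.003],"spin": 0},{"grip": 1,"slide": [0,0,0.002],"spin": 0},{"grip": 1,"slide": [0,0,0],"spin": 0}]}}

```text
time: 20.75
tool_pos: [0.5328, 0.1532, 0.0951]
ee_rot: [3.142, -0.0, 0.029]
wrist_force: [-0.1, -0.4, -1.6]
width: 0.0277
finger_force: 29.8
```

Light bed contact. Now I'll push.

>>> {"api": "arm_command", "payload": {"plan": [{"grip": 1,"slide": [0.006,0,0],"spin": 0},{"grip": 1,"slide": [0.006,0,0],"spin": 0},{"grip": 1,"slide": [0.006,0,0],"spin": 0},{"grip": 1,"slide": [0.006,0,0],"spin": 0},{"grip": 1,"slide": [0,0,0],"spin": 0}]}}

```text
time: 21.38
tool_pos: [0.5388, 0.1525, 0.0953]
ee_rot: [3.139, 0.015, 0.029]
wrist_force: [-18.7, -4.5, 12.1]
width: 0.0279
finger_force: 30.0
```

The 15 mm gauge stops at the beam face too: 19 N at the same point. I'll park it flat on clear bench and take the 12.

>>> {"api": "arm_command", "payload": {"plan": [{"grip": 1,"slide": [-0.12,0,0],"spin": 0},{"grip": 1,"slide": [-0.028,0.1,0],"spin": 0},{"grip": 1,"slide": [-0.028,0.1,0],"spin": 0},{"grip": 1,"slide": [0,0,0.05],"spin": 0},{"grip": 1,"slide": [0,0,0.026],"spin": 0},{"grip": 1,"slide": [0,0,0.005],"spin": 0},{"grip": 1,"slide": [0,0,0.003],"spin": 0},{"grip": 1,"slide": [0,0,0],"spin": 0}]}}

```text
time: 22.38
tool_pos: [0.4604, 0.0514, 0.0535]
ee_rot: [3.141, -0.001, 0.03]
wrist_force: [-0.7, 0.1, -2.9]
width: 0.0279
finger_force: 30.0
```

>>> {"api": "arm_command", "payload": {"plan": [{"grip": 1,"slide": [0,0,0.004],"spin": 0},{"grip": 1,"slide": [0,0,0.003],"spin": 0},{"grip": 1,"slide": [0,0,0],"spin": 0},{"grip": -1,"slide": [0,0,0],"spin": 0},{"grip": -1,"slide": [0,0,0],"spin": 0},{"grip": -1,"slide": [0,0,0],"spin": 0},{"grip": -1,"slide": [0,0,-0.02],"spin": 0},{"grip": -1,"slide": [0,0,-0.11],"spin": 0},{"grip": -1,"slide": [0,0,-0.05],"spin": 0.6}]}}

```text
time: 23.5
tool_pos: [0.4613, 0.0509, 0.1432]
ee_rot: [3.142, -0.005, -0.025]
wrist_force: [0.8, -0.1, -0.3]
width: 0.0845
finger_force: 0.0
```

>>> {"api": "arm_command", "payload": {"plan": [{"grip": -1,"slide": [0.0192,0.1084,0],"spin": 0},{"grip": -1,"slide": [0.0192,0.1084,0],"spin": 0},{"grip": -1,"slide": [0.0192,0.1084,0],"spin": 0},{"grip": -1,"slide": [0.0192,0.1084,0],"spin": 0},{"grip": -1,"slide": [0,0,0.08],"spin": 0},{"grip": -1,"slide": [0,0,0],"spin": 0}]}}

```text
time: 24.25
tool_pos: [0.4909, -0.1663, 0.0967]
ee_rot: [-3.139, 0.007, -0.024]
wrist_force: [-0.4, 0.2, -0.0]
width: 0.0937
finger_force: 0.0
```

>>> {"api": "arm_command", "payload": {"plan": [{"grip": -1,"slide": [0,0,0.07],"spin": 0},{"grip": 0.2,"slide": [0,0,0.03],"spin": 0},{"grip": 1,"slide": [0,0,0],"spin": 0},{"grip": 1,"slide": [0,0,0],"spin": 0},{"grip": 1,"slide": [0,0,0],"spin": 0},{"grip": 1,"slide": [0,0,0],"spin": 0},{"grip": 1,"slide": [0,0,0],"spin": 0},{"grip": 1,"slide": [0,0,0],"spin": 0},{"grip": 1,"slide": [0,0,0],"spin": 0}]}}

```text
time: 25.38
tool_pos: [0.4932, -0.1663, 0.0496]
ee_rot: [-3.141, -0.0, -0.023]
wrist_force: [-0.6, 1.3, 1.2]
width: 0.0279
finger_force: 29.8
```

>>> {"api": "arm_command", "payload": {"plan": [{"grip": 1,"slide": [0,0,-0.1],"spin": 0},{"grip": 1,"slide": [0,0,-0.1],"spin": -0.6},{"grip": 1,"slide": [0.0105,-0.106,0],"spin": 0},{"grip": 1,"slide": [0.0105,-0.106,0],"spin": 0},{"grip": 1,"slide": [0.0105,-0.106,0],"spin": 0},{"grip": 1,"slide": [0.0105,-0.106,0],"spin": 0},{"grip": 1,"slide": [0.0105,-0.106,0],"spin": 0},{"grip": 1,"slide": [0.0105,-0.106,0],"spin": 0},{"grip": 1,"slide": [0,0,0.06],"spin": 0},{"grip": 1,"slide": [0,0,0.034],"spin": 0}]}}

```text
time: 26.62
tool_pos: [0.5138, 0.1523, 0.0998]
ee_rot: [3.14, 0.004, 0.031]
wrist_force: [-0.4, -0.5, -3.6]
width: 0.0282
finger_force: 29.8
```

>>> {"api": "arm_command", "payload": {"plan": [{"grip": 1,"slide": [0.026,0,0],"spin": 0},{"grip": 1,"slide": [0.008,0,0],"spin": 0},{"grip": 1,"slide": [0,0,0.006],"spin": 0},{"grip": 1,"slide": [0,0,0.004],"spin": 0},{"grip": 1,"slide": [0,0,0.003],"spin": 0},{"grip": 1,"slide": [0,0,0],"spin": 0}]}}

```text
time: 27.38
tool_pos: [0.5323, 0.1526, 0.096]
ee_rot: [3.141, -0.0, 0.029]
wrist_force: [0.4, 0.0, -2.9]
width: 0.0278
finger_force: 29.8
```

>>> {"api": "arm_command", "payload": {"plan": [{"grip": 1,"slide": [0,0,0.002],"spin": 0},{"grip": 1,"slide": [0,0,0.0014],"spin": 0},{"grip": 1,"slide": [0.006,0,0],"spin": 0},{"grip": 1,"slide": [0.006,0,0],"spin": 0},{"grip": 1,"slide": [0.006,0,0],"spin": 0},{"grip": 1,"slide": [0.006,0,0],"spin": 0},{"grip": 1,"slide": [0,0,0],"spin": 0}]}}

```text
time: 28.25
tool_pos: [0.5446, 0.153, 0.0942]
ee_rot: [3.142, -0.0, 0.029]
wrist_force: [0.7, 0.3, -2.5]
width: 0.028
finger_force: 29.8
```

>>> {"api": "arm_command", "payload": {"plan": [{"grip": 1,"slide": [0.012,0,0],"spin": 0},{"grip": 1,"slide": [0.012,0,0],"spin": 0},{"grip": 1,"slide": [0.012,0,0],"spin": 0},{"grip": 1,"slide": [0.012,0,0],"spin": 0},{"grip": 1,"slide": [0.012,0,0],"spin": 0},{"grip": 1,"slide": [0,0,0],"spin": 0}]}}

```text
time: 29.0
tool_pos: [0.5747, 0.1538, 0.0942]
ee_rot: [3.141, -0.0, 0.029]
wrist_force: [0.0, 0.7, -2.9]
width: 0.0283
finger_force: 29.8
```

>>> {"api": "arm_command", "payload": {"plan": [{"grip": 1,"slide": [0.006,0,0],"spin": 0},{"grip": 1,"slide": [0.006,0,0],"spin": 0},{"grip": 1,"slide": [0.004,0,0],"spin": 0},{"grip": 1,"slide": [0,0,0],"spin": 0}]}}

```text
time: 29.5
tool_pos: [0.5792, 0.1544, 0.0945]
ee_rot: [-3.141, 0.007, 0.03]
wrist_force: [-10.0, -0.1, 4.1]
width: 0.028
finger_force: 30.0
```

The stop bar meets the beam (10 N at x = 0.579). I'll relax the push, release and withdraw upwards.

>>> {"api": "arm_command", "payload": {"plan": [{"grip": 1,"slide": [-0.006,0,0],"spin": 0},{"grip": 1,"slide": [0,0,0],"spin": 0},{"grip": -1,"slide": [0,0,0],"spin": 0},{"grip": -1,"slide": [0,0,0],"spin": 0},{"grip": -1,"slide": [0,0,0],"spin": 0},{"grip": -1,"slide": [0,0,-0.02],"spin": 0},{"grip": -1,"slide": [0,0,-0.08],"spin": 0},{"grip": -1,"slide": [-0.04,0,-0.11],"spin": 0},{"grip": -1,"slide": [-0.1,0,-0.05],"spin": 0},{"grip": -1,"slide": [0,0,0],"spin": 0}]}}

```text
time: 30.75
tool_pos: [0.5091, 0.1524, 0.2293]
ee_rot: [-3.14, -0.009, 0.03]
wrist_force: [-0.0, 0.1, -0.0]
width: 0.0937
finger_force: 0.0
```

Run:
```python
from h import *
o=sensors.get_obs();c=camera_info('wrist');im=snapshot('wrist');print(o['time'],o['tool_pos'],o['ee_rot'],o['wrist_force'])
np.save('w4c.npy',c,allow_pickle=True)
s=snapshot('scene');cs=camera_info('scene')
p=proj(c,(.59,.13,.06)).astype(int)
x0,y0=max(0,p[0]-130),max(0,p[1]-100);print(x0,y0)
q=proj(cs,(.53,.07,.06)).astype(int);print(q)
A=cv2.resize(im[y0:y0+200,x0:x0+260],(780,600),interpolation=2)
save('crop5',A)
save('crop6',cv2.resize(s[q[1]-75:q[1]+75,q[0]-100:q[0]+100],(800,600),interpolation=2))
```

```text
30.75 [0.5090866  0.15244599 0.22932151] [-3.14021902 -0.00852782  0.03021562] [-0.02997702  0.13748279 -0.03419076]
205 15
[333 183]
```

View pics/crop5.png

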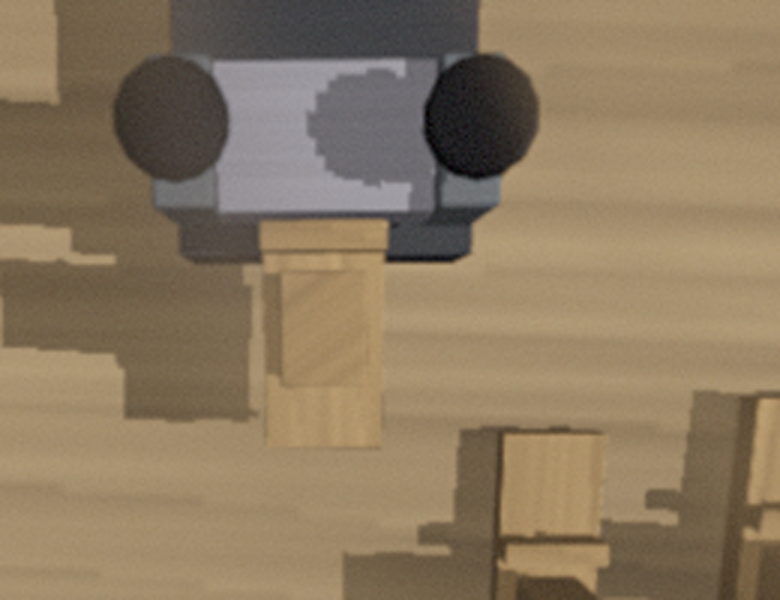

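View pics/crop6.png

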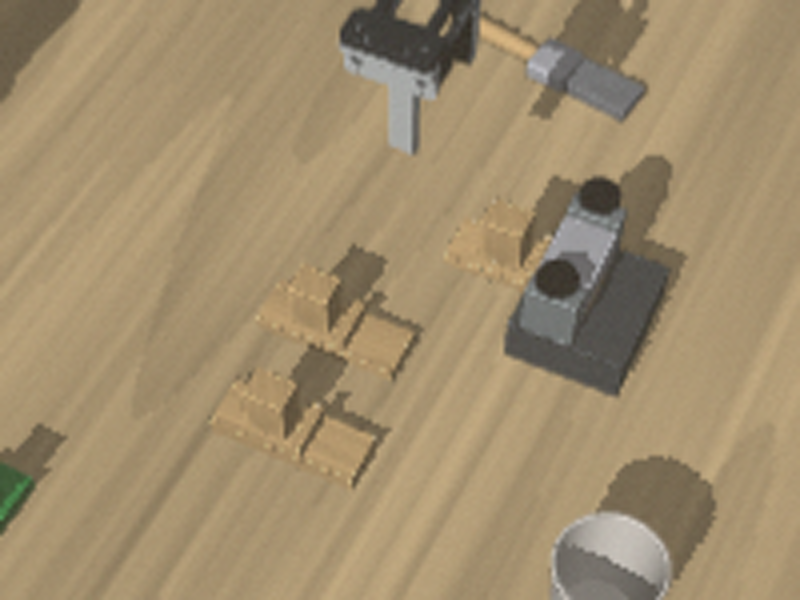

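The close view shows the 12 mm gauge hanging straight and centred, with its stop bar (crop rows 220–250) against the beam front (row 213). The other two lie flat at (550,480) and further right. The scene crop agrees, and the brush and tub look unmoved. The gripper is clear.

```bash
python3 -c "
from bench import ticket
print(ticket.close_job())"
```

```text
the job is handed in; nothing more can be done
None
```

Job handed in: the 18 and 15 mm gauges were blocked at the beam, so the 12 mm gauge hangs home in the gap with the other two flat on the bench; its droop was judged only by eye, and no verdict came back.

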